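# Level the rocking letter scale

## Task

One of the two letter scales on the counter leans and rocks because its adjustable foot is screwed too far up. Turn the wing handle of that foot clockwise until the scale stands level and firm, its wing bar parallel to the scale's front edge as on the other scale, without shoving the scale from its place, then let go. Leave the other scale alone.

Things in the scene. Friction and masses are not known exactly. Their poses are not given: they have to be found in the camera images.
- wing_1 (a point): Wing handle of letter scale 1's adjustable foot: black bar 36 mm long, 10 thick, 20 tall on an upright stem at one corner. Point: bar's centre, 77 mm up the stem from the foot pad's underside on the counter. y along the bar, x across it, z up the stem, square to the deck (vertical when level). As it turns the pad stays put, the corner climbs the stem and a leaning stem comes upright.
- foot_1 (a joint): Turn of scale 1's wing in rad, clockwise from above positive. 0: foot right, scale level, bar parallel to the front edge (by the display). Negative: foot too far up (6.2 mm per rad, steep thread), the scale leans to that corner, 0.06 rad per rad; positive: it leans the other way. Stops at -1.5 and 0.7. Stiff (0.08 N m), stays where left.
- wing_2 (a point): The same on letter scale 2. The scales are alike: loose grey square housing 182 mm wide, about 1.3 kg, deck 36 mm above the counter, steel platter 124 mm square (top at 49 mm), small display at the front edge; three rubber feet and the adjustable one at the corners, 75 mm from the centre each way.
- foot_2 (a joint): The same for scale 2's wing.

How it is judged:
At the end, for the whole second after the job is handed in: The scale that leaned is level within 0.022 rad, its wing within 0.3 rad of the right setting and at rest, its feet on the counter, its wing handle within 40 mm of where it stood; the other scale is level, its wing within 0.25 rad of the right setting and within 20 mm of where it stood (value of joint foot_1 between -0.3 and 0.3 rad and angle between each of wing_1, wing_2's own z axis and vertical below 0.022 rad and velocity of joint foot_1 between -0.05 and 0.05 rad/s and distance of wing_1 from where it was at the start of the episode below 0.04 m and height (world z) of wing_1 below 0.085 m and value of joint foot_2 between -0.25 and 0.25 rad and distance of wing_2 from where it was at the start of the episode below 0.02 m); the robot touches nothing.
It fails at once if the sound scale is shoved or its foot is turned (distance of wing_2 from where it was at the start of the episode above 0.02 m or value of joint foot_2 above 0.25 rad or value of joint foot_2 below -0.25 rad).
It fails at once if the leaning scale is shoved from its place or lifted (distance of wing_1 from where it was at the start of the episode above 0.05 m).
It also fails if it takes over 35 s, if anything falls off the work surface, if the arm or the gripper's body presses on something with over 40 N, if the wrist force passes 120 N, or if a joint passes its speed limit or range.

## Robot

A 7-joint arm with a two-finger parallel gripper is mounted at the origin on a cart in front of the work surface, level with it; the furniture and walls round the work are solid. World frame = base frame: x ahead of the robot, y to its left, z up, the work surface at z = 0. Lengths are in m, angles in rad, forces in N, time in s.
With the tool pointing down it reaches from about 0.4 to 0.875 m from the base axis. Payload 19.3 kg.
Tool frame: the origin (TCP) lies between the finger pads; the fingertips stand 17 mm ahead of it and the grasp point (between the pads) lies 2 mm behind it; x points along the fingers, y is the direction in which the jaws open and shut, and the axes are right-handed (so a half turn about x gives the same grasp; the last joint's range is limited). The gripper opens to 85 mm and grips with 20 to 120 N. Pads are 22 mm wide; open, the fingers measure 114 mm over their backs; the gripper's body (76 mm by 85 mm) begins 54 mm behind the grasp point. The pads swing forward as they close: fully open they stand 13 mm farther back than shut.
Start: joints at [1.235, 0.521, -0.036, 1.599, 0.021, 1.021, -0.113], TCP at [0.164, -0.603, 0.248] pointing down, gripper open.
Joint ranges: [-2.91, 2.91], [-0.3, 2.13], [-1.5, 1.42], [0.17, 2.43], [-1.26, 4.41], [0.16, 1.93], [-2.52, 2.52]. Speed limits (rad/s): [1.89, 1.89, 2.39, 2.39, 3.01, 3.01, 3.01].

## Interface

Orientations are given as [roll, pitch, yaw] about the fixed x, y, z axes, in that order (R = Rz(yaw) Ry(pitch) Rx(roll)).
In Python, from workcell import bot gives the robot as it stands.
- The arm moves only by the shell command python3 -m creep 'ROWS' [FORCE]. ROWS is JSON, a list of rows, each an object of numbers: "wx", "wy", "wz": the turn, a rotation vector about the tool's x, y, z in degrees; "tx", "ty", "tz": the shift along the tool's x, y, z in m; "claw": the closure, from 0 (fully open) to 1 (shut). A call has 1 to 8 rows; each row is the pose to reach, as a shift and turn from the pose measured when the call began, along the tool's axes at that moment; what a row does not reach only later rows make up. A row lasts 1/10 s, in which the tool goes at most 50 mm and 8.59 degrees, less where a joint would pass 70% of its speed; a pose out of reach is approached as far as the arm can. A call with a gripper value outside its range is refused whole. The fingers move at their own pace and stop on an object; FORCE is the grip in N (left out, the last holds). Time passes only in rows, so rows that repeat a pose let the fingers close. It gives the time, the measured TCP pose, the force and the opening at its end, in the units of the state.
- bot.observe(): the state, without advancing time (a new reading comes with each control period).
- bot.grab_frame(name): name is "scene" or "side" or "wrist"; returns the picture (420x560x3 uint8, blue, green, red); there is no depth.
- bot.get_calibration(name): a dict with "fx", "fy", "cx", "cy" (pixels), "R" (3x3) and "t" (3): a world point X has camera coordinates R X + t. Camera axes: x right, y down, z forward; pixel columns grow to the right and rows downward; lengths in m; the calibration is good to about 2 mm. A picture is of the moment at which its call begins: read the wrist's pose just before it. get_calibration takes no time and is no camera call; for the wrist camera it gives the pose at the moment of the call.
- bot.job_done(): hands the job in, once; it reports no verdict.
The state is a dict: "clock": time; "qpos": joint angles; "qd": joint speeds; "joint_efforts": joint torques, N m; "position": TCP position; "tool_rot": TCP orientation; "force": force on the tool from outside, world axes, zero at the start; "moment": the same for the moment, N m; "grip_width": finger opening in m.
Only numpy, scipy, OpenCV 4.12 (cv2) and the standard library are available. Lean on these libraries where they do the work, as an engineer would, in place of code of your own. Each camera call takes 0.05 s, during which the arm holds its last target.

## Working session

There is one attempt and no reset: what is moved stays moved. The work goes in short steps, Python scripts to look and compute and a shell command to move; the robot and the scene stay as the last step left them, time stands still between calls to the robot, and variables do not carry over. Pictures are saved under pics/ and viewed, and the job is handed in when it is done.

```bash
ls; mkdir -p pics; python3 - <<'E'
from workcell import bot
import cv2
s=bot.observe(); print(s)
for n in ("scene","side","wrist"):
    c=bot.get_calibration(n); print(n,c)
    cv2.imwrite(f"pics/{n}0.png",bot.grab_frame(n))
E
```

```text
pics
{'clock': 0.0, 'qpos': array([ 1.23485448,  0.5219857 , -0.03631315,  1.5999919 ,  0.02118707,
        1.0210965 , -0.1128119 ]), 'qd': array([ 2.42664723e-06,  6.86564469e-04, -1.44326379e-04, -3.69197017e-04,
        1.40135403e-03, -2.01533184e-03,  2.82775551e-04]), 'joint_efforts': array([-8.20768346e-04, -9.27133656e+01,  1.97972752e+00, -3.69947898e+01,
        1.80087023e-02,  7.87830446e-03, -3.70113821e-05]), 'position': array([ 0.164021  , -0.60277271,  0.24774929]), 'tool_rot': array([-1.50314775,  1.56969939,  1.90414548]), 'force': array([ 0.17304925,  1.10193462, -0.25495698]), 'moment': array([ 0.02111071, -0.00775957, -0.00297899]), 'grip_width': 0.08546525874770403}
scene {'fx': 535.3746427438546, 'fy': 535.3746427438546, 'cx': 275.6008570027432, 'cy': 207.76650730843943, 'R': array([[-0.90500507, -0.42490442,  0.02054403],
       [-0.22961658,  0.44726627, -0.86442415],
       [ 0.35810899, -0.78702549, -0.50234334]]), 't': array([0.42861423, 0.21139325, 0.63783322])}
side {'fx': 436.1931973190726, 'fy': 436.1931973190726, 'cx': 277.38257270763523, 'cy': 210.90268251043344, 'R': array([[ 0.99529576, -0.09543832,  0.01666961],
       [-0.02437418, -0.41319013, -0.91031853],
       [ 0.09376699,  0.90562986, -0.41357261]]), 't': array([-0.53007454,  0.03410334,  0.89962369])}
wrist {'fx': 376.7780627478378, 'fy': 376.7780627478378, 'cx': 279.8940546260718, 'cy': 205.91242842764564, 'R': array([[ 0.26257686, -0.96491038, -0.00116488],
       [-0.92998434, -0.25339409,  0.26630915],
       [-0.25725964, -0.0688433 , -0.96388696]]), 't': array([-0.623966  , -0.03576552,  0.37912134])}
```

View pics/scene0.png

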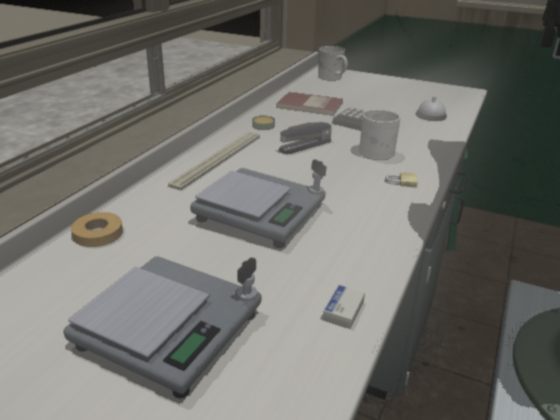

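View pics/side0.png

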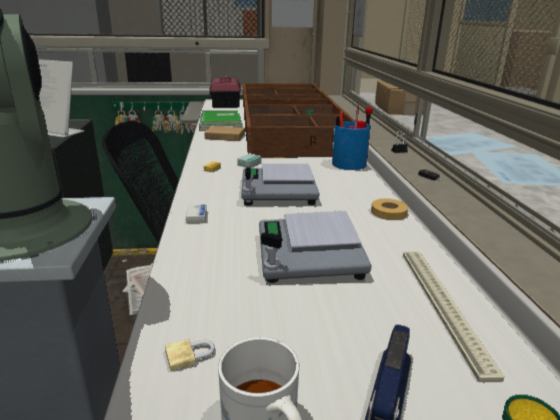

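View pics/wrist0.png

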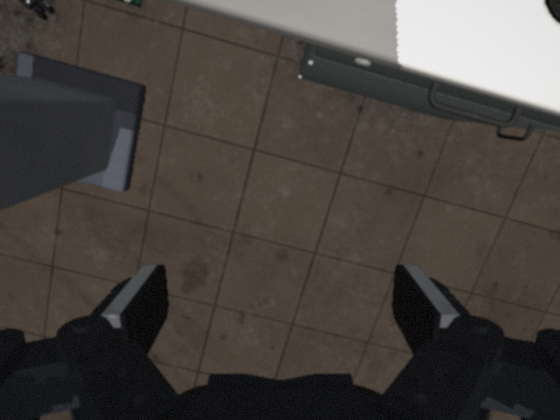

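```bash
cat > h.py <<'E'
import numpy as np,cv2
from workcell import bot
def ray(n,u,v,c=None):
    c=c or bot.get_calibration(n); d=np.array([(u-c['cx'])/c['fx'],(v-c['cy'])/c['fy'],1]); return -c['R'].T@c['t'], c['R'].T@d
def onz(n,u,v,z,c=None):
    o,d=ray(n,u,v,c); return o+d*(z-o[2])/d[2]
def proj(n,X,c=None):
    c=c or bot.get_calibration(n); p=c['R']@np.asarray(X)+c['t']; return np.array([c['fx']*p[0]/p[2]+c['cx'],c['fy']*p[1]/p[2]+c['cy']])
def tri(o1,d1,o2,d2):
    A=np.stack([d1,-d2],1); s=np.linalg.lstsq(A,o2-o1,rcond=None)[0]; a=o1+s[0]*d1;b=o2+s[1]*d2; return (a+b)/2,np.linalg.norm(a-b)
E
python3 - <<'E'
from h import *
for nm,a,b in (("A",(247,270),(252,175)),("B",(318,175),(271,235))):
    print(nm,tri(*ray("scene",*a),*ray("side",*b)), onz("scene",*a,.077), onz("side",*b,.077))
i=cv2.imread("pics/scene0.png"); j=cv2.imread("pics/side0.png")
def crop(im,x,y,w,h,k): return cv2.resize(im[y:y+h,x:x+w],None,fx=k,fy=k,interpolation=cv2.INTER_CUBIC)
cv2.imwrite("pics/c1.png",crop(i,60,250,210,150,3.8)); cv2.imwrite("pics/c2.png",crop(i,180,150,160,100,4.9))
cv2.imwrite("pics/c3.png",crop(j,230,155,100,60,7)); cv2.imwrite("pics/c4.png",crop(j,245,200,140,90,5.6))
E
```

```text
A (array([0.47822541, 0.08984171, 0.07196103]), np.float64(0.007893764773469826)) [0.4704587  0.09730603 0.077     ] [0.48139197 0.08095917 0.077     ]
B (array([ 0.49611514, -0.21044815,  0.07344196]), np.float64(0.009651245914458893)) [ 0.48806652 -0.20078139  0.077     ] [ 0.5002456  -0.21310696  0.077     ]
```

View pics/c1.png

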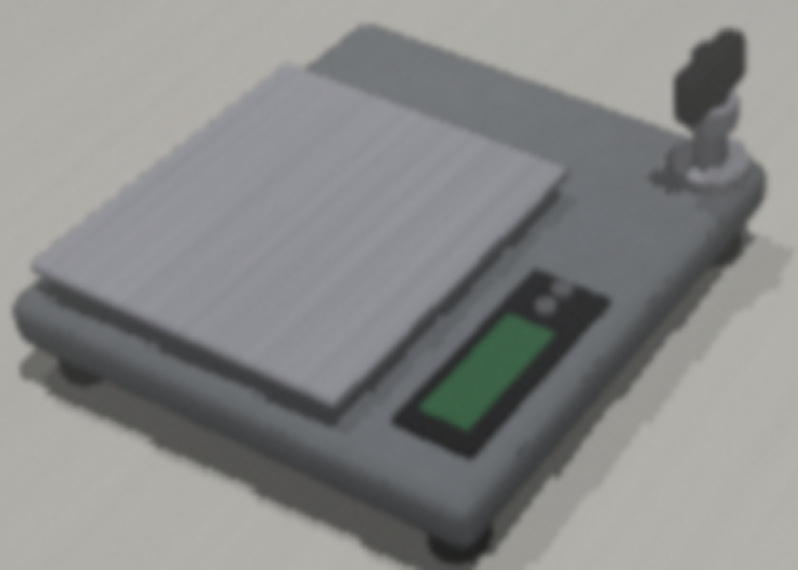

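View pics/c2.png

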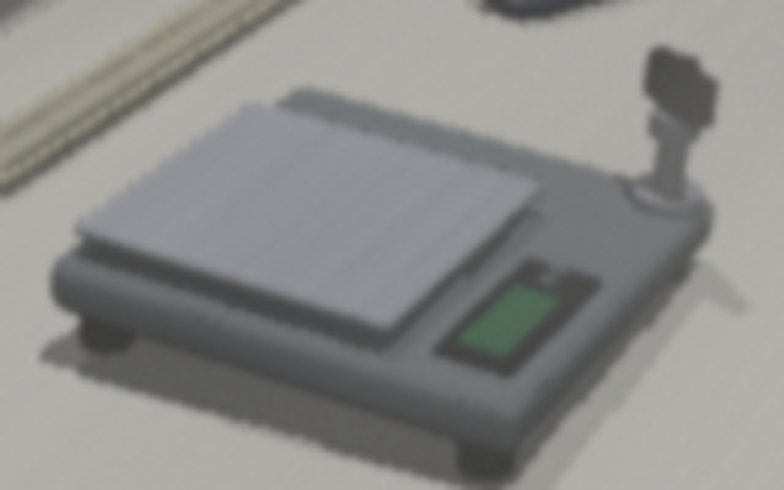

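View pics/c3.png

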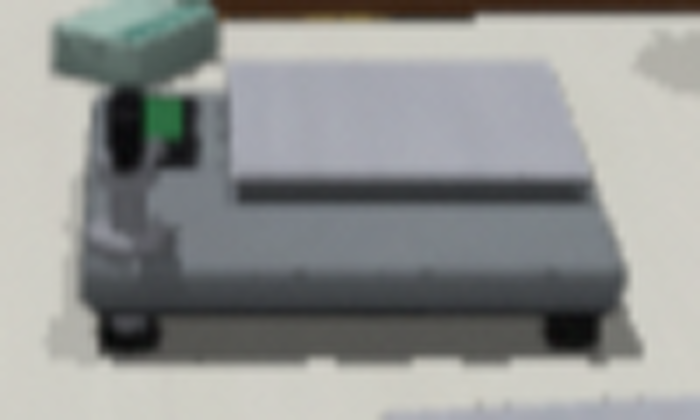

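View pics/c4.png

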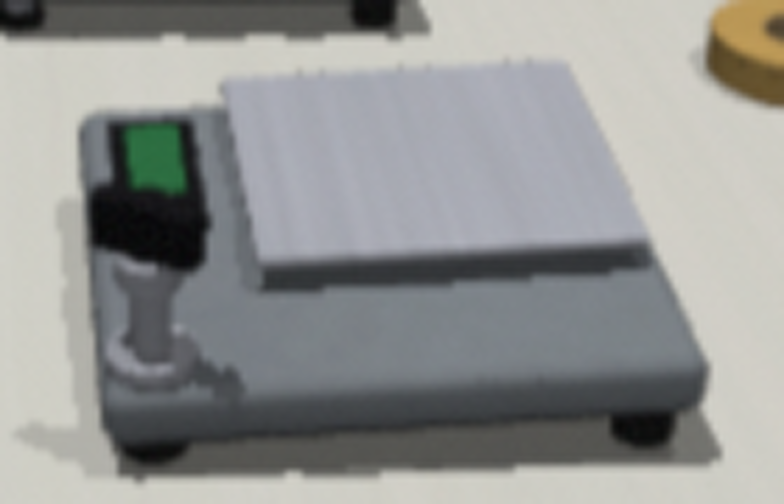

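Scale B (wing near (0.495,-0.21)) is the leaning one. Its bar is twisted in scene (318,175) and side (271,235), while scale A's bar at scene (247,270) runs parallel to the front edge. Next I'll move above B for a wrist view.

```bash
cat >> h.py <<'E'
from scipy.spatial.transform import Rotation as Ro
def toolR(s): return Ro.from_euler('xyz',s['tool_rot'])
def delta(s,P,R):
    R0=toolR(s); return R0.inv().apply(np.asarray(P)-s['position']), np.degrees((R0.inv()*R).as_rotvec())
def down(jaw):  # tool x down, tool y along jaw angle (rad, world)
    x=np.array([0,0,-1.]);y=np.array([np.cos(jaw),np.sin(jaw),0]);return Ro.from_matrix(np.stack([x,y,np.cross(x,y)],1))
E
python3 - <<'E'
from h import *
s=bot.observe(); R=toolR(s); print(R.as_matrix().round(3))
jaw=np.arctan2(*R.as_matrix()[[1,0],1]);print("jaw deg",np.degrees(jaw))
c=bot.get_calibration("wrist"); print("cam",-c['R'].T@c['t'], R.inv().apply(-c['R'].T@c['t']-s['position']))
for j in (-75,-60,-30,0,30,60,90,105):
    t,w=delta(s,[0.495,-0.21,0.22],down(np.radians(j))); print(j,t.round(3),w.round(1))
E
```

```text
[[-0.     0.263 -0.965]
 [ 0.001 -0.965 -0.263]
 [-1.    -0.001  0.   ]]
jaw deg -74.77026621385349
cam [ 0.22811724 -0.58505973  0.37430581] [-0.1264375  -0.00046097 -0.06643054]
-75 [ 0.028 -0.292 -0.422] [0.2 0.  0. ]
-60 [ 0.028 -0.292 -0.422] [-14.8  -0.    0. ]
-30 [ 0.028 -0.292 -0.422] [-44.8  -0.    0. ]
0 [ 0.028 -0.292 -0.422] [-74.8  -0.    0. ]
30 [ 0.028 -0.292 -0.422] [-104.8   -0.     0. ]
60 [ 0.028 -0.292 -0.422] [-1.348e+02 -1.000e-01  0.000e+00]
90 [ 0.028 -0.292 -0.422] [-1.648e+02 -1.000e-01  0.000e+00]
105 [ 0.028 -0.292 -0.422] [-1.798e+02 -1.000e-01  0.000e+00]
```

```bash
python3 -m creep '[{"tx":0.0,"ty":-0.292,"tz":-0.422,"wx":-60},{"tx":0.0,"ty":-0.292,"tz":-0.422,"wx":-60},{"tx":0.0,"ty":-0.292,"tz":-0.422,"wx":-60},{"tx":0.0,"ty":-0.292,"tz":-0.422,"wx":-60},{"tx":0.0,"ty":-0.292,"tz":-0.422,"wx":-60},{"tx":0.0,"ty":-0.292,"tz":-0.422,"wx":-60},{"tx":0.0,"ty":-0.292,"tz":-0.422,"wx":-60},{"tx":0.0,"ty":-0.292,"tz":-0.422,"wx":-60}]' 30; python3 - <<'E'
from h import *
s=bot.observe(); print(s['qpos'].round(3),s['position'])
t,w=delta(s,[0.495,-0.21,0.22],down(np.radians(50))); print(t.round(3),w.round(1))
E
```

```text
[ 1.235  0.522 -0.036  1.6    0.021  1.021 -0.113] [ 0.16410962 -0.60285992  0.24787066]
[ 0.028 -0.292 -0.422] [-124.8   -0.     0. ]$[0]: bad value
```

```bash
python3 -m creep '[{"wx":-60,"wy":0,"wz":0,"tx":0.0,"ty":-0.292,"tz":-0.422,"claw":0},{"wx":-60,"wy":0,"wz":0,"tx":0.0,"ty":-0.292,"tz":-0.422,"claw":0},{"wx":-60,"wy":0,"wz":0,"tx":0.0,"ty":-0.292,"tz":-0.422,"claw":0},{"wx":-60,"wy":0,"wz":0,"tx":0.0,"ty":-0.292,"tz":-0.422,"claw":0},{"wx":-60,"wy":0,"wz":0,"tx":0.0,"ty":-0.292,"tz":-0.422,"claw":0},{"wx":-60,"wy":0,"wz":0,"tx":0.0,"ty":-0.292,"tz":-0.422,"claw":0},{"wx":-60,"wy":0,"wz":0,"tx":0.0,"ty":-0.292,"tz":-0.422,"claw":0},{"wx":-60,"wy":0,"wz":0,"tx":0.0,"ty":-0.292,"tz":-0.422,"claw":0}]' 30; python3 - <<'E'
from h import *
s=bot.observe(); print(s['clock'],s['qpos'].round(3),s['position'])
t,w=delta(s,[0.495,-0.21,0.22],down(np.radians(50))); print(t.round(3),w.round(1))
E
```

```text
clock: 0.95
position: [0.4225, -0.2953, 0.2482]
tool_rot: [-2.66, 1.57, 1.8]
force: [1.9, -1.1, -0.3]
grip_width: 0.0859
0.95 [ 0.802  0.37  -0.394  1.87   0.173  0.935  0.076] [ 0.42247367 -0.2953328   0.24820096]
[ 0.028  0.049 -0.101] [-64.5  -0.   -0. ]
```

```bash
python3 -m creep '[{"wx":-64,"wy":0,"wz":0,"tx":0.028,"ty":0.049,"tz":-0.101,"claw":0},{"wx":-64,"wy":0,"wz":0,"tx":0.028,"ty":0.049,"tz":-0.101,"claw":0},{"wx":-64,"wy":0,"wz":0,"tx":0.028,"ty":0.049,"tz":-0.101,"claw":0},{"wx":-64,"wy":0,"wz":0,"tx":0.028,"ty":0.049,"tz":-0.101,"claw":0},{"wx":-64,"wy":0,"wz":0,"tx":0.028,"ty":0.049,"tz":-0.101,"claw":0},{"wx":-64,"wy":0,"wz":0,"tx":0.028,"ty":0.049,"tz":-0.101,"claw":0},{"wx":-64,"wy":0,"wz":0,"tx":0.028,"ty":0.049,"tz":-0.101,"claw":0},{"wx":-64,"wy":0,"wz":0,"tx":0.028,"ty":0.049,"tz":-0.101,"claw":0}]'; python3 - <<'E'
from h import *
s=bot.observe(); print(s['clock'],s['qpos'].round(3),s['position'])
import pickle
c=bot.get_calibration("wrist"); im=bot.grab_frame("wrist"); pickle.dump((s,c),open("w1.pkl","wb"))
cv2.imwrite("pics/w1r.png",im)
cv2.imwrite("pics/w1.png",cv2.resize(im,None,fx=1.42,fy=1.42,interpolation=cv2.INTER_CUBIC))
E
```

```text
clock: 1.75
position: [0.495, -0.2098, 0.2201]
tool_rot: [2.704, 1.57, 2.004]
force: [0.2, -0.2, -0.5]
grip_width: 0.085
1.75 [ 0.784  0.488 -0.669  1.835  0.366  0.945  0.824] [ 0.4949894  -0.20981327  0.22006582]
```

View pics/w1.png

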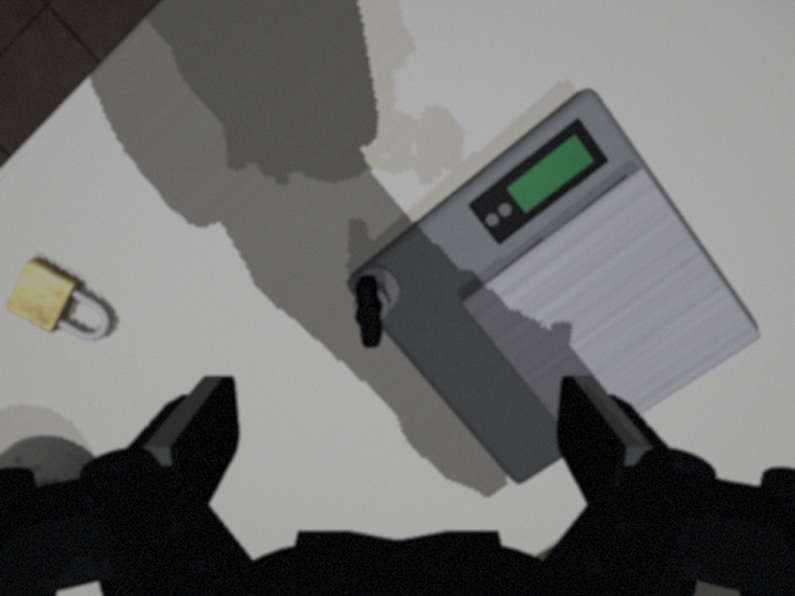

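```bash
python3 - <<'E'
from h import *
i=cv2.imread("pics/w1r.png"); a=i[180:255,235:295]
a=np.clip(a.astype(float)*1.8,0,255).astype('uint8')
cv2.imwrite("pics/w1c.png",cv2.resize(a,None,fx=8,fy=8,interpolation=cv2.INTER_NEAREST))
E
```

```text
(no output)
```

View pics/w1c.png

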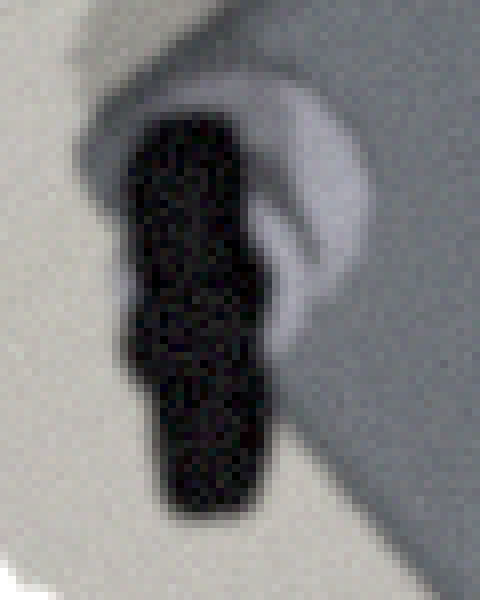

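```bash
python3 - <<'E'
from h import *
import pickle
s,c=pickle.load(open("w1.pkl","rb"))
f=lambda u,v,z:onz("wrist",u,v,z,c)
e1=f(258.7,194.7,.067); e2=f(261.5,244.4,.087); print(e1,e2,np.linalg.norm((e2-e1)[:2]))
b=e1-e2; print("bar ang deg",np.degrees(np.arctan2(b[1],b[0])),"mid",(e1+e2)/2)
g=lambda u,v,z:f(u/1.42,v/1.42,z)
# display long edge and platter edges (view px)
for n,p,q,z in (("disp",(497,243),(606,161),.036),("disp2",(470,205),(578,120),.036),("platfront",(463,298),(640,170),.049),("deckfront",(360,268),(580,92),.03),("deckside",(385,337),(520,482),.03),("far",(640,170),(757,330),.049)):
    d=g(*q,z)-g(*p,z); print(n,np.degrees(np.arctan2(d[1],d[0])),np.linalg.norm(d),g(*p,z).round(3),g(*q,z).round(3))
for z in (.036,): print("collar", f(235+290/8,180+190/8,z))
E
```

```text
[ 0.48416036 -0.22241336  0.067     ] [ 0.51088264 -0.24147445  0.087     ] 0.03282385128686328
bar ang deg 144.4996165785955 mid [ 0.4975215 -0.2319439  0.077    ]
disp 88.1988338326786 0.07542766261903103 [ 0.523 -0.157  0.036] [ 0.525 -0.082  0.036]
disp2 88.66215869600448 0.07448371064875402 [ 0.495 -0.156  0.036] [ 0.497 -0.081  0.036]
platfront 87.50111522959034 0.11834056073445876 [ 0.532 -0.192  0.049] [ 0.537 -0.074  0.049]
deckfront 88.78161033198799 0.15968859252768972 [ 0.483 -0.23   0.03 ] [ 0.486 -0.07   0.03 ]
deckside 0.9279993285721275 0.13877602289321841 [ 0.526 -0.247  0.03 ] [ 0.665 -0.245  0.03 ]
far 0.8913111946424859 0.12172954834748324 [ 0.537 -0.074  0.049] [ 0.659 -0.072  0.049]
collar [ 0.50167796 -0.22565164  0.036     ]
```

```bash
python3 - <<'E'
from h import *
import pickle
s,c=pickle.load(open("w1.pkl","rb"))
a=ray("scene",318.8,167.3);b=ray("side",271.8,240.7);w=ray("wrist",235+201/8,180+316/8,c)
print(tri(*a,*b),tri(*a,*w),tri(*b,*w))
s=bot.observe();th=3.3*np.pi/180
P=np.array([.4975,-.232,.13]);R=down(np.radians(54.5))
tilt=Ro.from_rotvec(th*np.array([1,-1,0])/np.sqrt(2)) # z -> (-x,-y)
print(tilt.apply([0,0,1]))
for RR in (R,tilt*R): print(*[x.round(4) for x in delta(s,P,RR)])
E
```

```text
(array([ 0.49933051, -0.23213267,  0.07623813]), np.float64(0.0014351402000837075)) (array([ 0.49834863, -0.23231095,  0.07591963]), np.float64(0.0006804298281665819)) (array([ 0.49895728, -0.23229624,  0.07644096]), np.float64(0.002055617778154198))
[-0.04070391 -0.04070391  0.99834182]
[ 0.09   -0.0154  0.0163] [-4.4911 -0.0627 -0.028 ]
[ 0.09   -0.0154  0.0163] [-4.4918 -0.4795  3.2464]
```

```bash
cat >> h.py <<'E'
W=np.array([.4985,-.2322,.0765]); th=np.radians(3.3)
tilt=Ro.from_rotvec(th*np.array([1,-1,0])/np.sqrt(2)); up=tilt.apply([0,0,1])
Rg=tilt*down(np.radians(54.5))
E
python3 - <<'E'
from h import *
s=bot.observe();print(*[x.round(4) for x in delta(s,W+.053*up,Rg)])
E
```

```text
[ 0.0906 -0.0179  0.0169] [-4.4918 -0.4795  3.2464]
```

```bash
python3 -m creep '[{"wx":-4.5,"wy":-0.5,"wz":3.2,"tx":0.03,"ty":-0.018,"tz":0.017,"claw":0},{"wx":-4.5,"wy":-0.5,"wz":3.2,"tx":0.06,"ty":-0.018,"tz":0.017,"claw":0},{"wx":-4.5,"wy":-0.5,"wz":3.2,"tx":0.09,"ty":-0.018,"tz":0.017,"claw":0},{"wx":-4.5,"wy":-0.5,"wz":3.2,"tx":0.0905,"ty":-0.018,"tz":0.017,"claw":0},{"wx":-4.5,"wy":-0.5,"wz":3.2,"tx":0.0905,"ty":-0.018,"tz":0.017,"claw":0}]' 30; python3 - <<'E'
from h import *
s=bot.observe(); print(s['clock'],s['qpos'].round(3),s['position'],s['force'])
import pickle
c=bot.get_calibration("wrist"); im=bot.grab_frame("wrist"); pickle.dump((s,c),open("w2.pkl","wb"))
cv2.imwrite("pics/w2r.png",im)
cv2.imwrite("pics/w2.png",np.clip(1.6*cv2.resize(im,None,fx=1.42,fy=1.42,interpolation=cv2.INTER_CUBIC).astype(float),0,255).astype('uint8'))
print(*[x.round(4) for x in delta(s,W+.004*up,Rg)])
for k in (-1,1):
  for z in (-.01,.01): print(proj("wrist",W+Rg.apply([-z,0,k*.018]),c)*1.42)
E
```

```text
clock: 2.3
position: [0.4965, -0.2342, 0.1299]
tool_rot: [1.408, 1.514, 0.788]
force: [0.3, 0.4, -0.6]
grip_width: 0.0856
2.3 [ 0.816  0.625 -0.631  1.893  0.455  0.745  0.896] [ 0.49652997 -0.23417992  0.12993361] [ 0.32893571  0.39175699 -0.6143468 ]
[ 0.0495 -0.0002 -0.    ] [-0.0203 -0.017   0.0432]
[397.71429602 286.66629033]
[397.70096463 302.08629783]
[397.73781198 377.04123934]
[397.72759074 401.00054662]
```

View pics/w2.png

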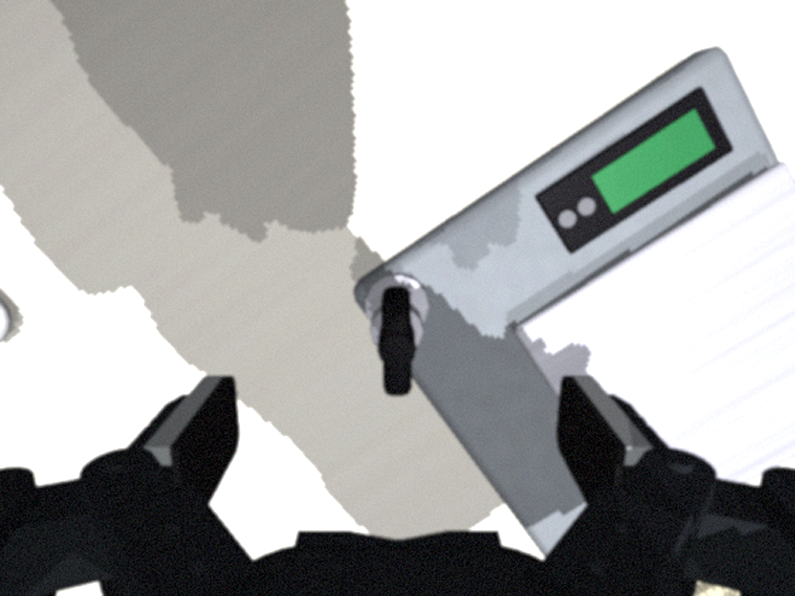

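```bash
python3 -m creep '[{"wx":0,"wy":0,"wz":0,"tx":0.025,"ty":0,"tz":0,"claw":0},{"wx":0,"wy":0,"wz":0,"tx":0.05,"ty":0,"tz":0,"claw":0},{"wx":0,"wy":0,"wz":0,"tx":0.0515,"ty":0,"tz":0,"claw":0.3},{"wx":0,"wy":0,"wz":0,"tx":0.0515,"ty":0,"tz":0,"claw":0.6},{"wx":0,"wy":0,"wz":0,"tx":0.0515,"ty":0,"tz":0,"claw":0.7},{"wx":0,"wy":0,"wz":0,"tx":0.0515,"ty":0,"tz":0,"claw":0.7}]' 40; python3 - <<'E'
from h import *
s=bot.observe(); print(s['clock'],s['position'],s['force'],s['moment'],s['grip_width'])
im=bot.grab_frame("wrist")
cv2.imwrite("pics/w3.png",np.clip(1.6*cv2.resize(im,None,fx=1.42,fy=1.42,interpolation=cv2.INTER_CUBIC).astype(float),0,255).astype('uint8'))
E
```

```text
clock: 2.95
position: [0.4997, -0.2327, 0.0806]
tool_rot: [1.352, 1.513, 0.732]
force: [0.2, 0.3, -0.6]
grip_width: 0.0283
2.95 [ 0.4996888  -0.23268078  0.08061181] [ 0.2447889   0.27221147 -0.64477927] [-0.07101581  0.0316674   0.02722676] 0.02827433413775615
```

View pics/w3.png

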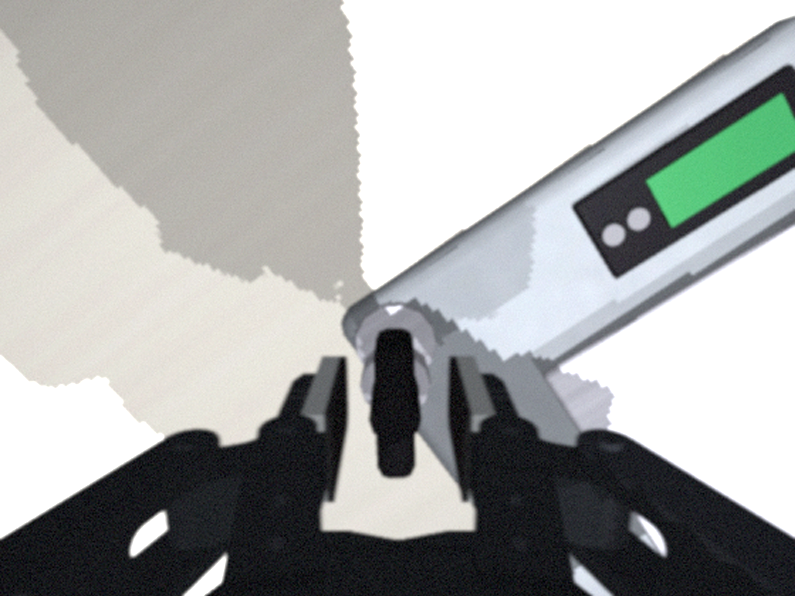

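Bar at (395,330–475) sits centred between the pads. I'll close on it.

```bash
python3 -m creep '[{"wx":0,"wy":0,"wz":0,"tx":0.001,"ty":0,"tz":0,"claw":0.8},{"wx":0,"wy":0,"wz":0,"tx":0.001,"ty":0,"tz":0,"claw":0.9},{"wx":0,"wy":0,"wz":0,"tx":0.001,"ty":0,"tz":0,"claw":1},{"wx":0,"wy":0,"wz":0,"tx":0.001,"ty":0,"tz":0,"claw":1}]' 40; python3 - <<'E'
from h import *
s=bot.observe(); print(s['clock'],s['position'],s['force'],s['moment'],s['grip_width'],s['qpos'].round(3))
im=bot.grab_frame("wrist")
cv2.imwrite("pics/w4.png",np.clip(1.6*cv2.resize(im,None,fx=1.42,fy=1.42,interpolation=cv2.INTER_CUBIC).astype(float),0,255).astype('uint8'))
R=toolR(s).as_matrix(); jaw=np.degrees(np.arctan2(R[1,1],R[0,1])); print("jaw",jaw)
a=jaw-(-1.0)
for k in np.arange(1,7)/6:
    T=Ro.from_rotvec((1-k)*th*np.array([1,-1,0])/np.sqrt(2))
    P=s['position']+ (T.apply([0,0,.079])-tilt.apply([0,0,.079])); P[2]=s['position'][2]
    print(*[x.round(4) for x in delta(s,P,T*down(np.radians(jaw-a*k)))])
E
```

```text
clock: 3.4
position: [0.4997, -0.2331, 0.0801]
tool_rot: [1.34, 1.514, 0.719]
force: [-4.1, -1.5, 11.1]
grip_width: 0.0169
3.4 [ 0.49965837 -0.23309804  0.08014475] [-4.078263   -1.45281054 11.07048864] [-0.15973133  0.81632416  0.03356319] 0.016902238613001108 [ 0.769  0.698 -0.574  1.915  0.524  0.649  0.838]
jaw 54.47882932451516
[0.     0.0007 0.0001] [ 9.2307  0.2602 -0.501 ]
[0.0001 0.0015 0.0002] [18.4756  0.2218 -1.0744]
[0.0001 0.0022 0.0004] [27.7197  0.0926 -1.6485]
[0.0002 0.003  0.0005] [36.9625 -0.1286 -2.2159]
[0.0002 0.0037 0.0006] [46.2035 -0.4432 -2.7693]
[0.0003 0.0045 0.0007] [55.4423 -0.8524 -3.301 ]
```

View pics/w4.png

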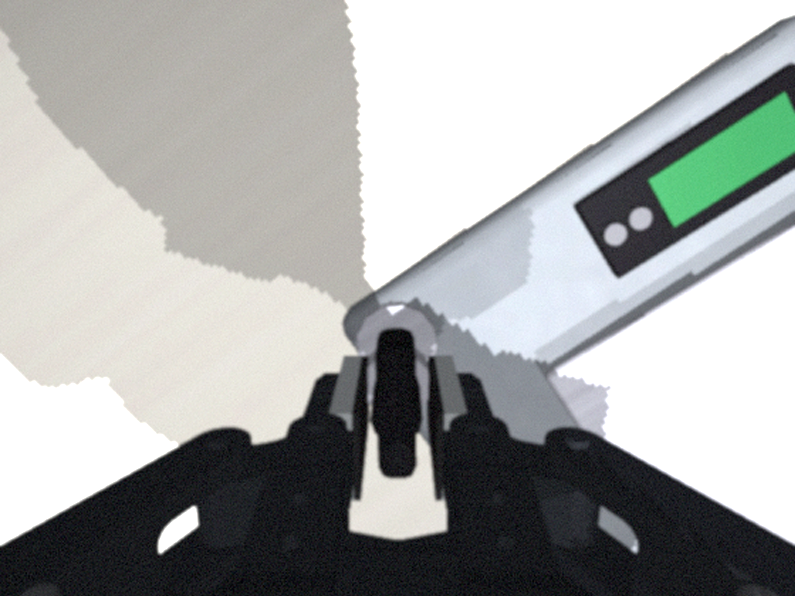

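```bash
python3 -m creep '[{"wx":0,"wy":0,"wz":0,"tx":0,"ty":0,"tz":0,"claw":0.75},{"wx":0,"wy":0,"wz":0,"tx":-0.005,"ty":0,"tz":0,"claw":0.75},{"wx":0,"wy":0,"wz":0,"tx":-0.005,"ty":0,"tz":0,"claw":0.75}]' 40; python3 - <<'E'
from h import *
s=bot.observe(); print(s['moment'],s['position'])
E
python3 -m creep '[{"wx":0,"wy":0,"wz":0,"tx":0,"ty":0,"tz":0,"claw":0.9},{"wx":0,"wy":0,"wz":0,"tx":0,"ty":0,"tz":0,"claw":1},{"wx":0,"wy":0,"wz":0,"tx":0,"ty":0,"tz":0,"claw":1},{"wx":0,"wy":0,"wz":0,"tx":0,"ty":0,"tz":0,"claw":1},{"wx":0,"wy":0,"wz":0,"tx":0,"ty":0,"tz":0,"claw":1}]' 40;  python3 - <<'E'
from h import *
s=bot.observe(); print(s['moment'],s['position'])
E
```

```text
clock: 3.75
position: [0.4998, -0.2334, 0.0858]
tool_rot: [1.327, 1.513, 0.707]
force: [-0.3, -0.3, -0.0]
grip_width: 0.0212
[-0.03944349  0.06233921  0.02166993] [ 0.49975433 -0.23337112  0.08584804]
clock: 4.25
position: [0.4998, -0.2336, 0.086]
tool_rot: [1.322, 1.513, 0.702]
force: [-1.5, -0.8, 5.4]
grip_width: 0.009
[-0.34248444  0.47390238  0.08593742] [ 0.49976817 -0.23357475  0.08595829]
```

```bash
python3 -m creep '[{"wx":8,"wy":0.2,"wz":-0.5,"tx":0,"ty":0.0006,"tz":0,"claw":1},{"wx":16,"wy":0.2,"wz":-1,"tx":0,"ty":0.0013,"tz":0.0002,"claw":1},{"wx":24,"wy":0.1,"wz":-1.4,"tx":0,"ty":0.002,"tz":0.0003,"claw":1},{"wx":32,"wy":0,"wz":-1.9,"tx":0,"ty":0.0026,"tz":0.0004,"claw":1}]' 40;  python3 - <<'E'
from h import *
s=bot.observe(); R=toolR(s).as_matrix(); print(s['moment'],s['position'],np.degrees(np.arctan2(R[1,1],R[0,1])),R[:,0])
im=bot.grab_frame("wrist")
cv2.imwrite("pics/w5.png",np.clip(1.6*cv2.resize(im,None,fx=1.42,fy=1.42,interpolation=cv2.INTER_CUBIC).astype(float),0,255).astype('uint8'))
E
```

```text
clock: 4.65
position: [0.5011, -0.2322, 0.0859]
tool_rot: [1.939, 1.547, 0.754]
force: [-3.0, -4.3, -0.6]
grip_width: 0.0089
[-1.0748056   0.78359512  0.07113978] [ 0.50105261 -0.23222693  0.08590504] 22.089208731485773 [ 0.01709129  0.01603961 -0.99972527]
```

View pics/w5.png

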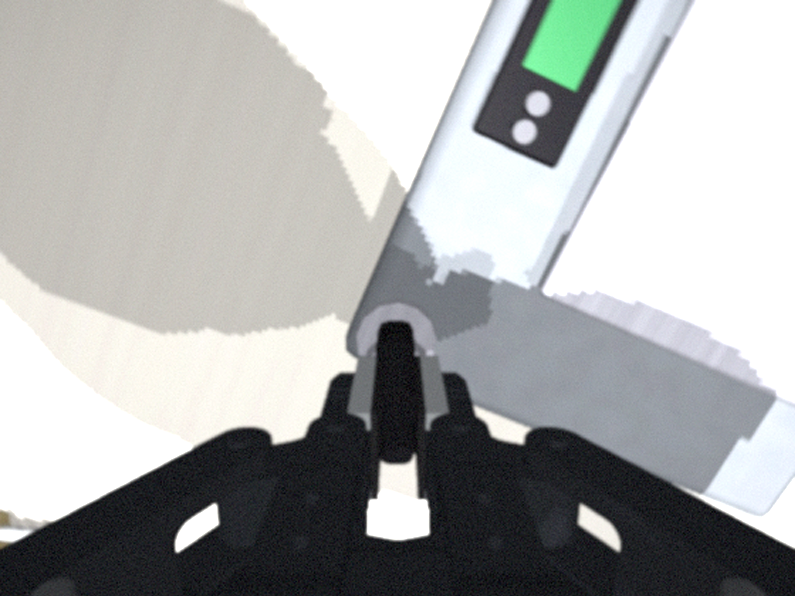

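```bash
python3 - <<'E'
from h import *
s=bot.observe(); up0=-toolR(s).as_matrix()[:,0]
P=s['position']+.084*(np.array([0,0,1])-up0); P[2]=s['position'][2]
print(*[x.round(4) for x in delta(s,P,down(np.radians(-1.)))])
E
```

```text
[ 0.      0.0018 -0.0007] [22.5841 -0.7247 -1.1145]
```

```bash
python3 -m creep '[{"wx":8,"wy":-0.2,"wz":-0.4,"tx":0,"ty":0.0006,"tz":-0.0002,"claw":1},{"wx":16,"wy":-0.4,"wz":-0.8,"tx":0,"ty":0.0012,"tz":-0.0004,"claw":1},{"wx":22.5,"wy":-0.7,"wz":-1.1,"tx":0,"ty":0.0018,"tz":-0.0007,"claw":1},{"wx":22.5,"wy":-0.7,"wz":-1.1,"tx":0,"ty":0.0018,"tz":-0.0007,"claw":1},{"wx":22.5,"wy":-0.7,"wz":-1.1,"tx":0,"ty":0.0018,"tz":-0.0007,"claw":1}]' 40;  python3 - <<'E'
from h import *
s=bot.observe(); R=toolR(s).as_matrix(); print(s['moment'],s['position'],np.degrees(np.arctan2(R[1,1],R[0,1])),R[:,0])
im=bot.grab_frame("wrist")
cv2.imwrite("pics/w6.png",np.clip(1.6*cv2.resize(im,None,fx=1.42,fy=1.42,interpolation=cv2.INTER_CUBIC).astype(float),0,255).astype('uint8'))
E
```

```text
clock: 5.2
position: [0.502, -0.2307, 0.0858]
tool_rot: [-1.677, 1.569, 3.02]
force: [-3.3, -2.6, 0.2]
grip_width: 0.0089
[-0.73384405  0.86898294 -0.010718  ] [ 0.50204118 -0.23066095  0.08575448] -0.8861552865593842 [-1.33769005e-03  1.64130216e-04 -9.99999092e-01]
```

View pics/w6.png

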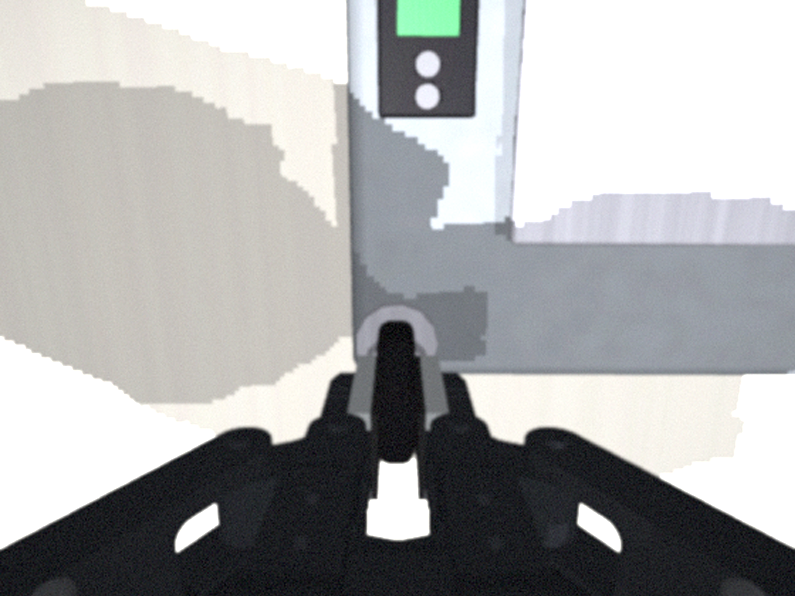

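The bar (397,320–460) is now parallel to the front edge (deck edge at x≈352, almost vertical). Next: release and withdraw straight up.

```bash
python3 -m creep '[{"wx":0,"wy":0,"wz":0,"tx":0,"ty":0,"tz":0,"claw":0.7},{"wx":0,"wy":0,"wz":0,"tx":0,"ty":0,"tz":0,"claw":0.6},{"wx":0,"wy":0,"wz":0,"tx":0,"ty":0,"tz":0,"claw":0.6},{"wx":0,"wy":0,"wz":0,"tx":-0.03,"ty":0,"tz":0,"claw":0.5},{"wx":0,"wy":0,"wz":0,"tx":-0.07,"ty":0,"tz":0,"claw":0.4},{"wx":0,"wy":0,"wz":0,"tx":-0.11,"ty":0,"tz":0,"claw":0.3},{"wx":0,"wy":0,"wz":0,"tx":-0.14,"ty":0,"tz":0,"claw":0.3},{"wx":0,"wy":0,"wz":0,"tx":-0.14,"ty":0,"tz":0,"claw":0.3}]';  python3 - <<'E'
from h import *
import pickle
s=bot.observe();c=bot.get_calibration("wrist")
im=bot.grab_frame("wrist");i=bot.grab_frame("scene"); j=bot.grab_frame("side")
pickle.dump((s,c),open("w7.pkl","wb"))
cv2.imwrite("pics/w7.png",np.clip(1.4*cv2.resize(im,None,fx=1.42,fy=1.42,interpolation=cv2.INTER_CUBIC).astype(float),0,255).astype('uint8'))
def crop(im,x,y,w,h,k): return cv2.resize(im[y:y+h,x:x+w],None,fx=k,fy=k,interpolation=cv2.INTER_CUBIC)
cv2.imwrite("pics/d2.png",crop(i,180,150,160,100,4.9))
cv2.imwrite("pics/d4.png",crop(j,245,200,140,90,5.6))
E
```

```text
clock: 6.05
position: [0.5039, -0.2312, 0.2297]
tool_rot: [1.186, 1.566, -0.401]
force: [0.5, -0.2, -0.1]
grip_width: 0.06
```

View pics/w7.png

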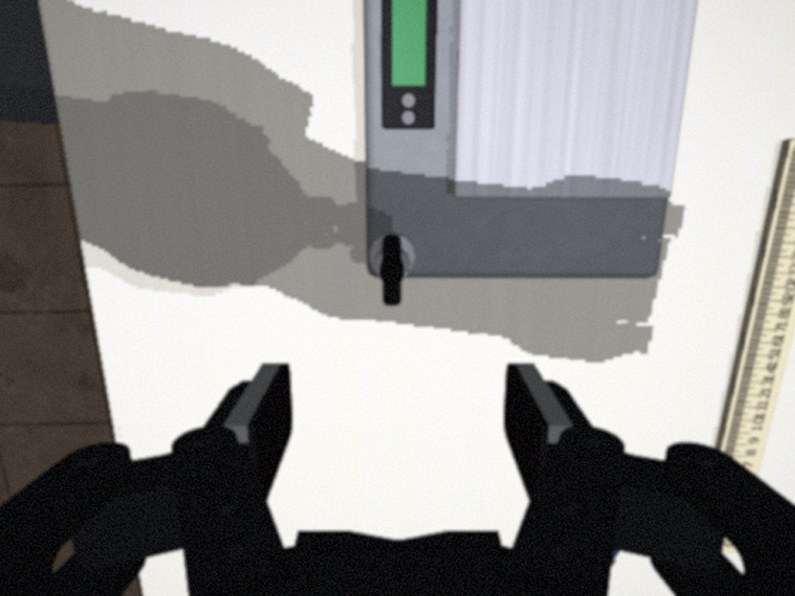

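View pics/d4.png

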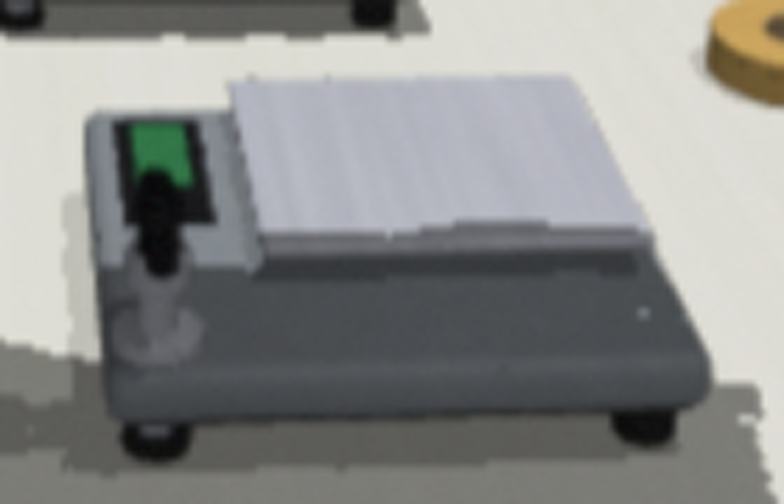

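View pics/d2.png

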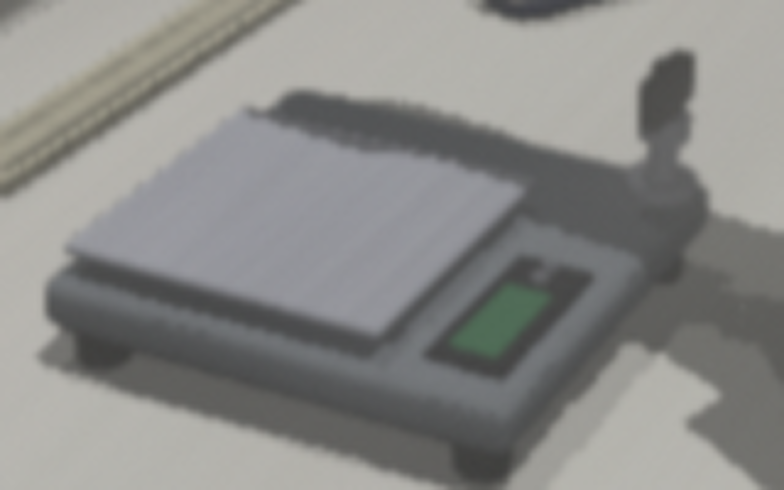

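```bash
python3 - <<'E'
from h import *
import pickle
s,c=pickle.load(open("w7.pkl","rb"))
g=lambda u,v,z:onz("wrist",u/1.42,v/1.42,z,c)
for n,p,q,z,z2 in (("bar",(392,303),(391,235),.087,.067),("displ",(382,126),(386,0),.036,.036),("dispr",(434,128),(437,0),.036,.036),("deckfront",(369,262),(366,20),.03,.03),("deckside",(415,277),(650,276),.03,.03)):
    a,b=g(*p,z),g(*q,z2); d=b-a; print(n,np.degrees(np.arctan2(d[1],d[0])).round(2),a.round(4),b.round(4))
P,e=tri(*ray("scene",180+666/4.9,150+93/4.9),*ray("side",245+158/5.6,200+222/5.6)); print("wing now",P,e,np.linalg.norm(P-W))
s=bot.observe();print(s['force'],s['clock'],np.abs(s['qd']).max())
E
```

```text
bar 90.09 [ 0.5005 -0.244   0.087 ] [ 0.5005 -0.2113  0.067 ]
displ 86.76 [ 0.4962 -0.1536  0.036 ] [ 0.4999 -0.0888  0.036 ]
dispr 88.75 [ 0.5259 -0.1552  0.036 ] [ 0.5274 -0.0892  0.036 ]
deckfront 88.99 [ 0.4861 -0.2342  0.03  ] [ 0.4885 -0.0972  0.03  ]
deckside -0.71 [ 0.5147 -0.2442  0.03  ] [ 0.6624 -0.2461  0.03  ]
wing now [ 0.50227807 -0.22599059  0.07483065] 0.0012163799697259474 0.007457705444426127
[-0.45541254  0.39278633 -0.23711608] 6.2 0.017892681026895164
```

```bash
python3 -c "
from workcell import bot
print(bot.job_done())"
```

```text
the job is handed in; nothing more can be done
None
```

I turned the foot of the leaning scale (the one whose wing stood at about (0.4985, -0.232)) clockwise by about 55°. I then let go, backed straight up and handed the job in at about 6.2 s. The system gives no verdict, so whether it passed is unknown.

**Grasp:** The first close read 11 N upward, probably from the hub under the bar. I reopened, raised the tool 5 mm and gripped again, which held the bar cleanly.

**Last checks:**
- **Wing setting:** the bar lay at 90.1° in the wrist view. The deck's front edge measured 89.0° and the two display edges 86.8° and 88.8°, so it is within about 1–3° of parallel (allowed 17°).
- **Wing position:** it is about 5–7 mm from where it stood, and about 4.5 mm of that is expected as the stem comes upright. One last triangulation put it at y = -0.226, and the wrist view at about -0.228.
- **Level:** I did not measure this directly. The scale looks level with its feet down in the side and scene pictures, and the wing setting fits that.
- **Contact:** the wrist force was about 0.6 N, with the tool about 0.15 m above the wing and touching nothing.
- **Other scale:** it was never approached. I did not re-measure it at the end.

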